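# Fit up a casting for brazing and feel the joint with a taper feeler

### The job

Set the casting with the T-shaped foot fully home in the fixture's matching T-shaped nest, without dropping it in, so that its flat flange stands face to face with the flange of the clamped casting. Then draw the taper feeler from the tool block and slide its blade upright down into the joint, square and with its full width between the two flanges, until it drags snugly on both faces, without forcing it. Finish holding the feeler there, at that depth, for the tack-up: do not let go of it, and leave the other things on the bench alone.

Things in the scene. Friction and masses are not known exactly. Their poses are not given: they have to be found in the camera images.
- casting: Loose zinc casting to nest, 0.55-0.75 kg, upright on the bench. Origin: foot's centre, underside; z up. Foot T-shaped, 14 mm thick: wide part 60 mm in x, y -5 to 35 mm; tongue 34 mm in x, y -35 to -5. A flange plate 50 mm in x stands over its front at y 38 to 50, z 16 to 68, its flat joint face at y = +50 looking to +y. An upright rib, 12 mm thick in x, y -30 to 38, top at z = 52, is for gripping.
- casting_rib (a point): Where to grip that casting's rib, near the centre of mass: x = 0, y = 8, z = 38 mm in its frame; fingers on the rib's two sides, closing along the casting's x. Axes as casting.
- casting_edge (a point): Middle of the top edge of that casting's joint face: x = 0, y = +50, z = 68 mm in its frame.
- round_casting: Bystander: a zinc casting like the other but with a round foot 76 mm in diameter, which does not fit the nest. Origin: centre of its underside.
- fixture: Fixed steel brazing fixture, place and yaw vary: base plate 110 mm in its x, 230 mm in its y, 12 mm thick. Origin: centre of its underside; z up. The T-shaped nest is on its -y half, the mating casting is clamped on its +y half. The joint to be gauged lies at about y = 0, its faces square to y.
- nest (a point): Centre of the nest's floor: x = 0, y = -50, z = 12 mm in the fixture; fixture's axes. A T-shaped pocket, walls 10 mm high, 1.5 mm clearance all round the foot. With the casting home its origin lies here (within the clearance), its axes parallel to the fixture's, flange towards +y.
- joint_mid (a point): Point of the fixture at x = 0, y = 0, z = 80 mm: the height of both flanges' top edges once the casting is home, midway along them.
- mate: Mating casting, fixed on the fixture under a strap clamp, axes as the fixture's. Flange 50 mm in x, 12 mm thick; joint face at its y = 0, looking to -y; top edge at z = 68 mm (80 mm above the bench). Clamp and studs at y 40 to 62 mm rise to z = 70. Its place along y varies by 2 mm, so the joint gap differs each time: 4.5 to 9.5 mm with the nest's clearance.
- mate_edge (a point): Middle of the top edge of the mating casting's joint face.
- block: Fixed wooden tool block, 80 x 90 mm, 75 mm high, with a slot 23 mm (x) by 13.5 mm (y) in the middle of its top in which the feeler stands. Origin: centre of the underside.
- blade: Taper feeler, 0.14 kg, standing upright in the block, its handle's underside on the block's top. Origin: centre of that underside; z up. Handle 26 mm in x, 14 mm in y, z 0 to 45 mm. Below it a steel blade 20 mm wide in x, 68 mm long, evenly tapered on both y faces from 10.5 mm thick at the handle to 2 mm at the tip. It enters the joint with its y along the fixture's y (either way round).
- blade_grip (a point): Place to grip the handle, on its axis, 25 mm above its underside; fingers close along the feeler's y.
- blade_tip (a point): Middle of the blade's tip, 68 mm below the handle's underside. When snug, where the blade is as thick as the gap, it is 20 to 60 mm below the flanges' top edges. The clamped casting does not give; the one in the nest gives up to 3 mm along y.
- flux_jar: Bystander: closed flux jar, 64 mm in diameter, 75 mm high. Origin: centre of the underside.
- brush: Bystander: hand brush lying on the bench.
- torch: Bystander: brass torch in its fixed rest, up to 80 mm high. Origin: centre of the underside of the rest.
Things that resemble listed ones, but are neither listed nor needed, are in the scene too. What is shaped like the casting but purple or red is not meant.

How it is judged (in metres and radians):
On the way, in this order (a step that is already met when the one before it is completed fails the run):
1. the T-footed casting is home in the nest and released, flange to flange with the clamped one (horizontal distance between casting and nest below 0.004 m and z of casting in the frame of fixture below 0.0145 m and angle between the y axis of casting and the y axis of fixture, either way round below 0.07 rad and distance between casting_edge and joint_mid below 0.006 m and angle between casting's own z axis and vertical below 0.05 rad and contact force between the fingers and casting below 0.2 N), for 0.2 s.
2. the feeler's tip is between the flanges (z of blade_tip in the frame of fixture below 0.076 m and horizontal distance between blade_tip and joint_mid below 0.018 m and contact force between the fingers and blade above 1 N), for 0.1 s.
At the end, for the whole second after the job is handed in: Casting home in the nest (4 mm, 0.07 rad, raised under 2.5 mm), flange to flange, untouched by the fingers; feeler held in the fingers, still, upright (0.1 rad), square (0.12 rad), tip 6 mm or more down, within 15 mm of the middle, over 0.4 N on each face, clear of the fixture (all of step 1 and z of blade_tip in the frame of fixture between 0.0125 and 0.074 m and x of blade_tip in the frame of fixture between -0.015 and 0.015 m and y of blade_tip in the frame of fixture between -0.003 and 0.01 m and angle between blade's own z axis and vertical below 0.1 rad and angle between the y axis of blade and the y axis of fixture, either way round below 0.12 rad and contact force between blade and casting above 0.4 N and contact force between blade and mate above 0.4 N and contact force between blade and fixture below 0.2 N and contact force between the fingers and blade above 1 N and linear speed of blade below 0.01 m/s); the arm keeps its last pose, push and grip.
It fails at once if the feeler was forced: over 50 N on a joint face (contact force between blade and mate above 50 N or contact force between blade and casting above 50 N).
It fails at once if the casting was dropped (linear speed of casting above 0.6 m/s and contact force between the fingers and casting below 0.1 N).
It fails at once if a bystander was disturbed (distance of any of round_casting, flux_jar, brush from where it was at the start of the episode above 0.02 m).
It also fails if it takes over 67 s, if anything falls off the work surface, if the arm or the gripper's body presses on something with over 40 N, if the wrist force passes 120 N, or if a joint passes its speed limit or range.

### The arm

A 6-joint arm with a two-finger parallel gripper is mounted at the origin on the work surface. World frame = base frame: x ahead of the robot, y to its left, z up, the work surface at z = 0. Lengths are in m, angles in degrees, forces in N, time in s.
With the tool pointing down it reaches from about 0.35 to 0.875 m from the base axis. Payload 4.2 kg.
Tool frame: the origin (TCP) lies midway between the tips of the shut fingers; the grasp point (between the pads) lies 19 mm behind it; z points along the fingers, y is the line along which they close (so a half turn about z gives the same grasp; the last joint's range is limited). The gripper opens to 87 mm and grips with 3 to 60 N. Pads are 19 mm wide; open, the fingers measure 117 mm over their backs; the gripper's body (75 mm by 190 mm) begins 51 mm behind the grasp point.
Start: joints at [-54.569, 22.042, 0.453, 0, -68.411, -14.817], TCP at [0.22, -0.585, 0.223] pointing down, gripper open.
Joint ranges: [-179.83, 179.83], [-69.29, 118.12], [-61.27, 80.66], [-181.25, 117.63], [-171.15, -9.14], [-177.46, 177.46]. Speed limits (degrees/s): [159.86, 159.86, 180, 180, 180, 180].

### API

Orientations are given as a 3x3 rotation matrix whose columns are the frame's x, y, z axes.
In Python, from station import sense, capture, camera_params, finish_job gives the robot as it stands.
- The arm moves only by the tool drive_tool, never from a script. Its argument "rows" is a list of rows, each an object of numbers: "tx", "ty", "tz": the shift along the tool's x, y, z in cm; "ax", "ay", "az": the turn, a rotation vector about the tool's x, y, z in rad; "claw": the finger opening in cm, from 0 to 8.7. In form: [{"tx": .., "ty": .., "tz": .., "ax": .., "ay": .., "az": .., "claw": ..}, ...]. A call has 1 to 10 rows; each row shifts and turns the commanded pose from where the row before left it, along the tool's axes as they then stand; what a row does not reach is not made up. A row lasts 1/12 s, in which the tool goes at most 41.7 mm and 7.16 degrees, less where a joint would pass 70% of its speed; a pose out of reach is approached as far as the arm can. A call with a gripper value outside its range is refused whole. The fingers move at their own pace and stop on an object; the grip force is fixed at half the most. Time passes only in rows, so rows that do not move let the fingers close. It gives the time, the measured TCP pose, the force, the opening and the grip force at its end, in the units of the state.
- sense(): the state, without advancing time (a new reading comes with each control period).
- capture(name): name is "side" or "top" or "wrist"; returns (picture, depth): 384x512x3 uint8, red, green, blue; 384x512 float32, m along the optical axis (not along the pixel's ray), 0 where there is no reading.
- camera_params(name): a dict with "intrinsics" (3x3 intrinsics, pixels), "R" (3x3) and "t" (3): a world point X has camera coordinates R X + t; the wrist camera has in their place "tool_from_camera" (4x4, takes a point from camera to tool coordinates, whose origin is the TCP and whose axes are the flange's). Camera axes: x right, y down, z forward; pixel columns grow to the right and rows downward; lengths in m; the calibration is good to about 2 mm. A picture is of the moment at which its call begins: read the wrist's pose just before it. camera_params takes no time and is no camera call.
- finish_job(): hands the job in; it is judged then, once.
The state is a dict: "time_s": time; "joints": joint angles; "joint_velocities": joint speeds; "effort": joint torques, N m; "tcp_pos": TCP position; "ee_rot": TCP orientation; "wrist_force": force on the tool from outside, world axes, zero at the start; "moment": the same for the moment, N m; "gripper_width": opening from 0.0 (shut) to 1.0 (fully open); "gripper_force": force on a finger pad.
Only numpy, scipy, OpenCV 4.12 (cv2) and the standard library are available. Lean on these libraries where they do the work, as an engineer would, in place of code of your own. Each camera call takes 0.05 s, during which the arm holds its last target. There are 200 camera calls.

## Working session

There is one attempt and no reset: what is moved stays moved. The work goes in short steps, Python scripts to look and compute and a tool call to move; the robot and the scene stay as the last step left them, time stands still between calls to the robot, and variables do not carry over. Pictures are saved under pics/ and viewed, at most 10 in all, crops included, and the job is handed in when it is done.

Besides the shell and the picture viewer there is one more tool, called after "Emit:" as a command line: name --argument value ..., lists and objects as JSON in quotes. drive_tool: Moves the arm, as the interface text tells. Its arguments: {"type":"object","properties":{"rows":{"type":"array"}},"required":["rows"]}

```bash
ls; mkdir -p pics
python3 - <<'E'
from station import *
import cv2,numpy as np
s=sense();print(s['time_s'],s['tcp_pos'],np.round(s['ee_rot'],3))
for n in ['top','side']:
    p,d=capture(n);cv2.imwrite(f'pics/{n}0.png',p[:,:,::-1]);np.savez(f'{n}0.npz',p=p,d=d)
    c=camera_params(n);print(n,c)
print(camera_params('wrist'))
E
```

```text
pics
0.0 [ 0.21984812 -0.58440414  0.22145167] [[-0.936 -0.352 -0.001]
 [-0.352  0.936  0.002]
 [ 0.     0.002 -1.   ]]
top {'intrinsics': array([[436.56514197,   0.        , 258.70629051],
       [  0.        , 436.56514197, 191.24801197],
       [  0.        ,   0.        ,   1.        ]]), 'R': array([[-0.02149289, -0.99975399,  0.0054795 ],
       [-0.99585616,  0.02092402, -0.08850254],
       [ 0.08836612, -0.00735897, -0.99606088]]), 't': array([-0.01261916,  0.54542713,  1.33129529])}
side {'intrinsics': array([[437.18389681,   0.        , 256.20884561],
       [  0.        , 437.18389681, 188.68873449],
       [  0.        ,   0.        ,   1.        ]]), 'R': array([[-0.99842828, -0.05573311,  0.00589751],
       [-0.03383634,  0.5155606 , -0.85618478],
       [ 0.04467732, -0.85503865, -0.51663609]]), 't': array([0.54631664, 0.1196601 , 1.00722195])}
{'intrinsics': array([[303.35528945,   0.        , 254.5936639 ],
       [  0.        , 303.35528945, 187.96339023],
       [  0.        ,   0.        ,   1.        ]]), 'tool_from_camera': array([[ 1.27464791e-03, -9.66740092e-01, -2.55757639e-01,
         6.95691160e-02],
       [ 9.99997418e-01,  7.51071870e-04,  2.14481700e-03,
        -5.69704168e-04],
       [-1.88138822e-03, -2.55759712e-01,  9.66738553e-01,
        -1.61076035e-01],
       [ 0.00000000e+00,  0.00000000e+00,  0.00000000e+00,
         1.00000000e+00]])}
```

```bash
python3 -c "
import cv2
for n in ['top','side']:
    a=cv2.imread(f'pics/{n}0.png');cv2.imwrite(f'pics/{n}0b.png',cv2.resize(a,(800,600),interpolation=cv2.INTER_CUBIC))
"
```

```text
(no output)
```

View pics/top0b.png

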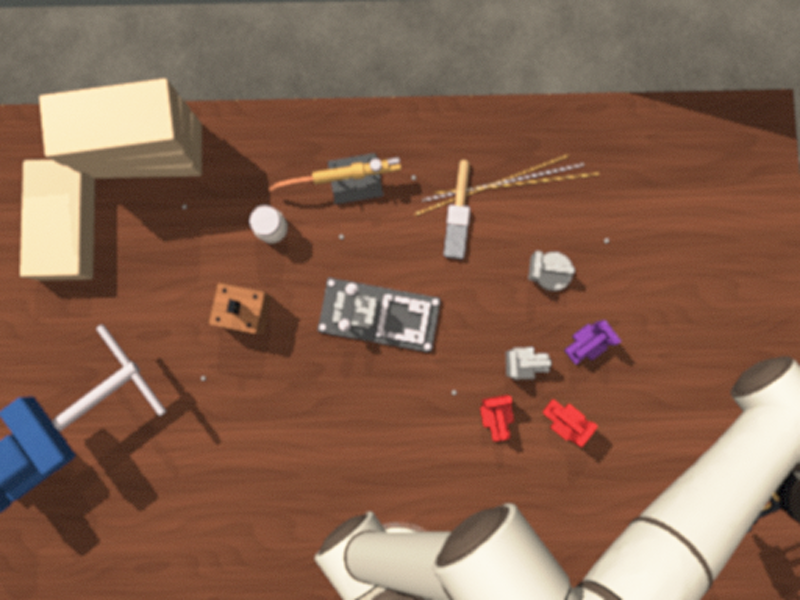

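View pics/side0b.png

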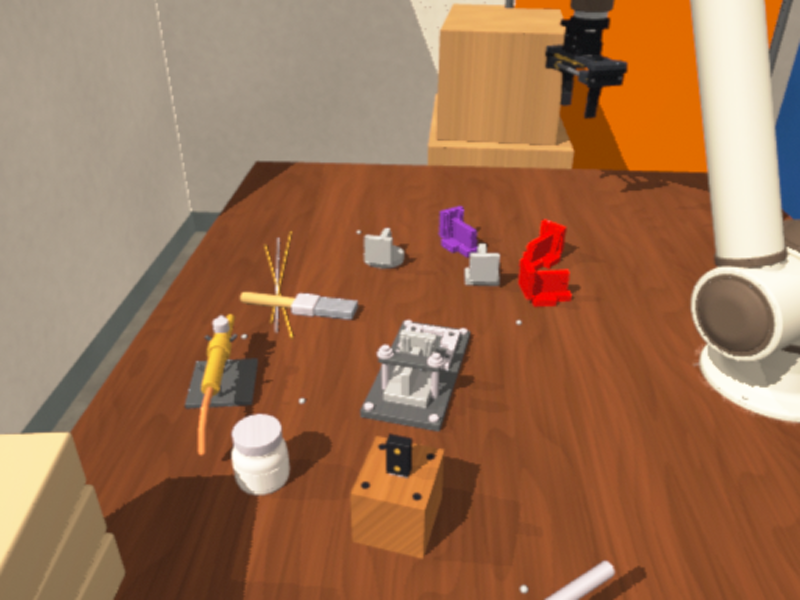

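The top view (800x600) shows the base-plate fixture at (380,315), the block with the black feeler at (236,307) and the jar at (268,224). There are two grey castings: (526,363) has a stepped, T-like foot and (552,270) has a round foot. The purple (595,342) and red (498,418) and (570,423) ones are decoys. I expect the casting at (526,363) to be the one meant. I'll confirm it with a crop and measure.

```bash
cat > h.py <<'E'
from station import *
import cv2,numpy as np
def cam(n,s=None):
    c=camera_params(n);K=c['intrinsics']
    if n!='wrist':
        R=c['R'].T; return K,R,-R@c['t']
    T=c['tool_from_camera'];E=np.array(s['ee_rot']);return K,E@T[:3,:3],E@T[:3,3]+np.array(s['tcp_pos'])
def ray(C,uv,z):
    K,R,o=C;uv=np.atleast_2d(uv).astype(float)
    d=np.c_[uv,np.ones(len(uv))]@np.linalg.inv(K).T@R.T
    return o+d*((z-o[2])/d[:,2])[:,None]
def cloud(C,d):
    K,R,o=C;v,u=np.mgrid[:d.shape[0],:d.shape[1]]
    p=np.stack([u,v,np.ones_like(u)],-1)@np.linalg.inv(K).T*d[...,None]
    return p@R.T+o
def rect(C,m,z):
    "min-area rect of a mask's largest contour on plane z: centre, sides, yaw of first side"
    cs,_=cv2.findContours(m.astype(np.uint8),cv2.RETR_EXTERNAL,cv2.CHAIN_APPROX_NONE)
    c=max(cs,key=len)[:,0]
    X=ray(C,c,z)[:,:2]*1000
    r=cv2.minAreaRect(X.astype(np.float32));b=cv2.boxPoints(r);e=b[1]-b[0]
    return np.round(r[0],1),np.round(r[1],1),round(r[2],1)
E
python3 - <<'E'
from h import *
f=np.load('top0.npz');p,d=f['p'],f['d'];C=cam('top');X=cloud(C,d)
print('table z',np.median(X[150:170,200:215,2]))
def box(u0,v0,u1,v1):
    m=np.zeros(d.shape,bool);m[v0:v1,u0:u1]=1;return m
Z=X[...,2]
for n,b in dict(cast=(318,215,360,250),fix=(200,175,285,228),block=(130,178,172,218),round=(335,155,372,192)).items():
    m=box(*b);z=Z[m];print(n,np.round(np.histogram(z,bins=np.arange(-.01,.15,.01))[0]))
m=box(318,215,360,250)
for lo,hi in ((.058,.078),(.042,.057),(.008,.022)):
    q=X[m&(Z>lo)&(Z<hi)];print('cast',lo,len(q),np.round(q.mean(0),4) if len(q) else '')
    if len(q)>4:print(cv2.minAreaRect((q[:,:2]*1000).astype(np.float32)))
m=box(200,175,285,228)&(Z>.006)
print('fix',rect(C,m,.012))
m=box(130,178,172,218)&(Z>.065)
print('block',rect(C,m,.075)); q=X[box(130,178,172,218)&(Z>.1)];print(len(q),q.mean(0) if len(q) else '')
a=p[140:260,300:400,::-1];cv2.imwrite('pics/c1.png',cv2.resize(a,(660,792)[:1]+(600,) if 0 else (500,600),interpolation=cv2.INTER_CUBIC))
E
```

```text
table z -0.0009817669881457824
cast [687 369 200  10   6  55  56  74   7   0   0   0   0   0   0]
fix [1236 1234 1196  432   18    6   27  147  156   38    0    0    0    0
    0]
block [442 314  18  15  15  22  17  56 690  26   7   7  36  14   0]
round [567 307 253  19  17  65  59  69   7   0   0   0   0   0   0]
cast 0.058 83 [ 0.4115 -0.2284  0.0657]
((411.8583068847656, -228.833984375), (48.19101333618164, 15.389257431030273), 1.8031679391860962)
cast 0.042 105 [ 0.4128 -0.2639  0.0498]
((410.9422607421875, -261.68414306640625), (80.09911346435547, 48.01685333251953), 88.48431396484375)
cast 0.008 223 [ 0.4131 -0.2681  0.0132]
((404.0049133300781, -264.3453369140625), (77.3594741821289, 77.24419403076172), 67.34412384033203)
fix (array([516.3,  30.1]), array([232.6, 110.4]), 78.6)
block (array([530.3, 298.3]), array([95. , 79.4]), 77.5)
58 [0.5284354  0.29075536 0.13828311]
```

View pics/c1.png

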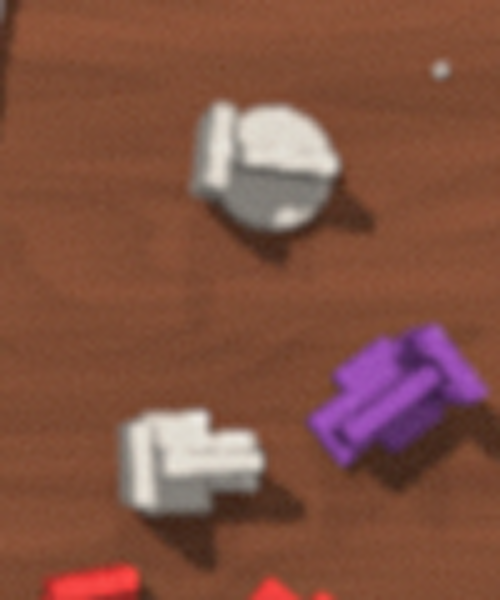

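The crop confirms it. The casting at top-image pixel (337,232) has a rectangular foot with a narrower tongue to the right, its flange facing left (+y world) and a rib. The one at (353,173) has a round disc foot and is the bystander. I'll move above the T-footed one.

Emit:
drive_tool --rows '[{"tx":-2.93,"ty":2.31,"claw":5},{"tx":-2.93,"ty":2.31,"claw":5},{"tx":-2.93,"ty":2.31,"claw":5},{"tx":-2.93,"ty":2.31,"claw":5},{"tx":-2.93,"ty":2.31,"claw":5},{"tx":-2.93,"ty":2.31,"claw":5},{"tx":-2.93,"ty":2.31,"claw":5},{"tx":-2.93,"ty":2.31,"claw":5},{"tx":-2.93,"ty":2.31,"claw":5},{"tx":-2.93,"ty":2.31,"claw":5}]'

```text
invalid input at $.rows[0]: expected keys tx, ty, tz, ax, ay, az, claw
```

Emit:
drive_tool --rows '[{"az":-0.124,"claw":5},{"az":-0.124,"claw":5},{"az":-0.124,"claw":5},{"az":-0.124,"claw":5},{"az":-0.124,"claw":5},{"az":-0.124,"claw":5},{"az":-0.124,"claw":5},{"az":-0.124,"claw":5},{"az":-0.124,"claw":5},{"az":-0.124,"claw":5}]'

```text
invalid input at $.rows[0]: expected keys tx, ty, tz, ax, ay, az, claw
```

Emit:
drive_tool --rows '[{"claw":5},{"claw":5}]'

```text
invalid input at $.rows[0]: expected keys tx, ty, tz, ax, ay, az, claw
```

```bash
cat >> h.py <<'E'
def shot(name):
    s=sense();p,d=capture('wrist');C=cam('wrist',s)
    cv2.imwrite(f'pics/{name}.png',cv2.resize(p[:,:,::-1],(768,576)));np.savez(name+'.npz',p=p,d=d)
    return s,p,d,C,cloud(C,d)
E
python3 - <<'E'
from h import *
s,p,d,C,X=shot('w1');print(s['time_s'],s['tcp_pos'],np.round(s['ee_rot'],3),s['gripper_width'],s['joints'])
Z=X[...,2];near=np.hypot(X[...,0]-.413,X[...,1]+.255)<.075
for lo,hi in ((.06,.075),(.046,.058),(.008,.02)):
    m=near&(Z>lo)&(Z<hi);q=X[m];print(lo,len(q),q[:,:].mean(0),rect(C,cv2.morphologyEx(m.astype(np.uint8),cv2.MORPH_OPEN,np.ones((3,3))),{.06:.068,.046:.052,.008:.014}[lo]))
E
```

```text
0.1 [ 0.21987287 -0.58446026  0.22154615] [[-0.936 -0.352 -0.001]
 [-0.352  0.936  0.002]
 [ 0.     0.002 -1.   ]] 1.0031105680142327 [-5.45685010e+01  2.20875973e+01  3.86165247e-01 -2.52814817e-02
 -6.84114190e+01 -1.48184945e+01]<stdin>:5: RuntimeWarning: Mean of empty slice.
  ret = um.true_divide(
Traceback (most recent call last):
  File "h.py", line 19, in rect
    c=max(cs,key=len)[:,0]
      ~~~^^^^^^^^^^^^
ValueError: max() iterable argument is empty
```

View pics/w1.png

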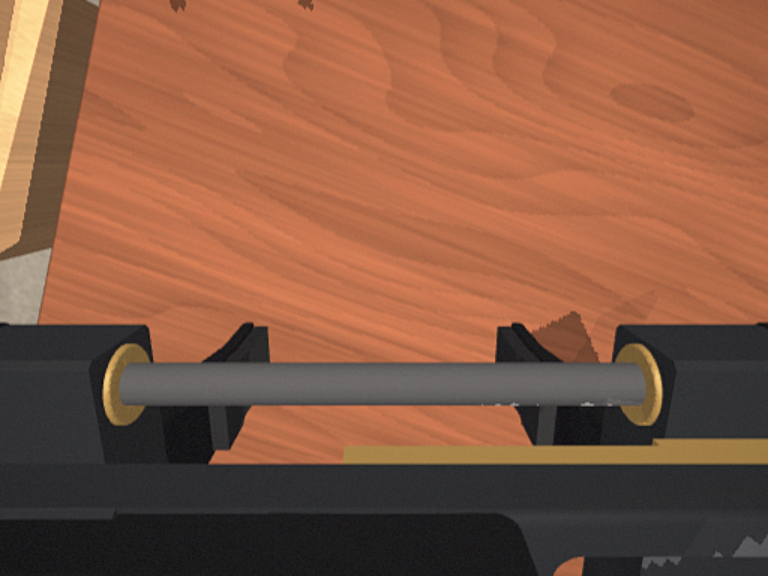

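The rows need all seven keys. This view only showed the gripper over bare bench.

Emit:
drive_tool --rows '[{"tx":-2.93,"ty":2.31,"tz":0,"ax":0,"ay":0,"az":0,"claw":5},{"tx":-2.93,"ty":2.31,"tz":0,"ax":0,"ay":0,"az":0,"claw":5},{"tx":-2.93,"ty":2.31,"tz":0,"ax":0,"ay":0,"az":0,"claw":5},{"tx":-2.93,"ty":2.31,"tz":0,"ax":0,"ay":0,"az":0,"claw":5},{"tx":-2.93,"ty":2.31,"tz":0,"ax":0,"ay":0,"az":0,"claw":5},{"tx":-2.93,"ty":2.31,"tz":0,"ax":0,"ay":0,"az":0,"claw":5},{"tx":-2.93,"ty":2.31,"tz":0,"ax":0,"ay":0,"az":0,"claw":5},{"tx":-2.93,"ty":2.31,"tz":0,"ax":0,"ay":0,"az":0,"claw":5},{"tx":-2.93,"ty":2.31,"tz":0,"ax":0,"ay":0,"az":0,"claw":5},{"tx":-2.93,"ty":2.31,"tz":0,"ax":0,"ay":0,"az":0,"claw":5}]'

```text
time_s: 0.98
tcp_pos: [0.4134, -0.2638, 0.2225]
ee_rot: [[-0.936, -0.352, -0.0], [-0.352, 0.936, 0.0], [-0.0, 0.0, -1.0]]
wrist_force: [0.7, 1.0, -0.2]
gripper_width: 0.578
gripper_force: 0.0
```

Emit:
drive_tool --rows '[{"tx":0,"ty":0,"tz":0,"ax":0,"ay":0,"az":-0.124,"claw":5},{"tx":0,"ty":0,"tz":0,"ax":0,"ay":0,"az":-0.124,"claw":5},{"tx":0,"ty":0,"tz":0,"ax":0,"ay":0,"az":-0.124,"claw":5},{"tx":0,"ty":0,"tz":0,"ax":0,"ay":0,"az":-0.124,"claw":5},{"tx":0,"ty":0,"tz":0,"ax":0,"ay":0,"az":-0.124,"claw":5},{"tx":0,"ty":0,"tz":0,"ax":0,"ay":0,"az":-0.124,"claw":5},{"tx":0,"ty":0,"tz":0,"ax":0,"ay":0,"az":-0.124,"claw":5},{"tx":0,"ty":0,"tz":0,"ax":0,"ay":0,"az":-0.124,"claw":5},{"tx":0,"ty":0,"tz":0,"ax":0,"ay":0,"az":-0.124,"claw":5},{"tx":0,"ty":0,"tz":0,"ax":0,"ay":0,"az":-0.124,"claw":5}]'

```text
time_s: 1.82
tcp_pos: [0.4127, -0.2655, 0.2223]
ee_rot: [[0.035, -0.999, -0.001], [-0.999, -0.035, 0.0], [-0.0, 0.001, -1.0]]
wrist_force: [-0.1, 0.5, -0.0]
gripper_width: 0.576
gripper_force: 0.0
```

Emit:
drive_tool --rows '[{"tx":0,"ty":0,"tz":0,"ax":0,"ay":0,"az":0,"claw":5},{"tx":0,"ty":0,"tz":0,"ax":0,"ay":0,"az":0,"claw":5},{"tx":0,"ty":0,"tz":0,"ax":0,"ay":0,"az":0,"claw":5}]'

```text
time_s: 2.07
tcp_pos: [0.4129, -0.2655, 0.2224]
ee_rot: [[0.026, -1.0, -0.0], [-1.0, -0.026, 0.0], [-0.0, 0.0, -1.0]]
wrist_force: [0.1, -0.1, 0.0]
gripper_width: 0.575
gripper_force: 0.0
```

Run:
```python
from h import *
s,p,d,C,X=shot('w2');print(s['time_s'],s['tcp_pos'],np.round(s['ee_rot'],3),s['gripper_width'],s['joints'])
Z=X[...,2];near=np.hypot(X[...,0]-.413,X[...,1]+.255)<.075
for lo,hi,z in ((.06,.075,.068),(.046,.058,.052),(.008,.02,.014)):
    m=near&(Z>lo)&(Z<hi);q=X[m];print(lo,len(q))
    m=cv2.morphologyEx(m.astype(np.uint8),cv2.MORPH_OPEN,np.ones((3,3)))
    if m.sum()>9: print(q.mean(0),rect(C,m,z))
```

```text
2.0667 [ 0.41285633 -0.26554737  0.22242142] [[ 0.026 -1.    -0.   ]
 [-1.    -0.026  0.   ]
 [-0.     0.    -1.   ]] 0.5746360038772085 [-1.37537614e+01  8.91699460e+00 -1.78216775e+01 -4.86941558e-03
 -6.32798914e+01  1.52621918e+01]
0.06 637
[ 0.41255135 -0.23182826  0.06601509] (array([ 415.4, -234. ]), array([49.4, 17.2]), 1.6)
0.046 847
[ 0.41215795 -0.26466947  0.05097638] (array([ 409.2, -268.2]), array([70.7, 40.6]), 77.9)
0.008 1613
[ 0.41456922 -0.26900598  0.01298994] (array([ 415. , -272.3]), array([59. , 74.5]), 0.3)
```

View pics/w2.png

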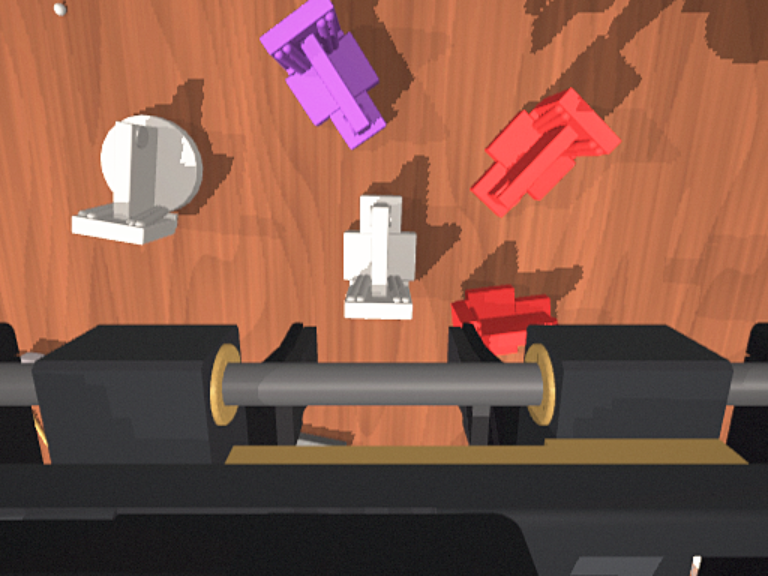

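The wrist view confirms the T-footed casting directly under the tool, with its rib at u≈380 and foot spanning 344–416. It sits about 2 mm off in tool y, with the yaw matched. I'll go down and grip.

Emit:
drive_tool --rows '[{"tx":0,"ty":-0.2,"tz":3.5,"ax":0,"ay":0,"az":0,"claw":5},{"tx":0,"ty":0,"tz":3.5,"ax":0,"ay":0,"az":0,"claw":5},{"tx":0,"ty":0,"tz":3.5,"ax":0,"ay":0,"az":0,"claw":5},{"tx":0,"ty":0,"tz":3.5,"ax":0,"ay":0,"az":0,"claw":5},{"tx":0,"ty":0,"tz":3,"ax":0,"ay":0,"az":0,"claw":5},{"tx":0,"ty":0,"tz":2,"ax":0,"ay":0,"az":0,"claw":5},{"tx":0,"ty":0,"tz":1.2,"ax":0,"ay":0,"az":0,"claw":5},{"tx":0,"ty":0,"tz":0,"ax":0,"ay":0,"az":0,"claw":5},{"tx":0,"ty":0,"tz":0,"ax":0,"ay":0,"az":0,"claw":5}]'

```text
time_s: 2.87
tcp_pos: [0.4149, -0.2656, 0.0202]
ee_rot: [[0.028, -1.0, -0.001], [-1.0, -0.028, 0.0], [-0.0, 0.001, -1.0]]
wrist_force: [0.0, -0.5, 0.5]
gripper_width: 0.576
gripper_force: 0.0
```

Emit:
drive_tool --rows '[{"tx":0,"ty":0,"tz":0,"ax":0,"ay":0,"az":0,"claw":2},{"tx":0,"ty":0,"tz":0,"ax":0,"ay":0,"az":0,"claw":1},{"tx":0,"ty":0,"tz":0,"ax":0,"ay":0,"az":0,"claw":0.5},{"tx":0,"ty":0,"tz":0,"ax":0,"ay":0,"az":0,"claw":0.5},{"tx":0,"ty":0,"tz":0,"ax":0,"ay":0,"az":0,"claw":0.5},{"tx":0,"ty":0,"tz":0,"ax":0,"ay":0,"az":0,"claw":0.5},{"tx":0,"ty":0,"tz":0,"ax":0,"ay":0,"az":0,"claw":0.5}]'

```text
time_s: 3.45
tcp_pos: [0.4152, -0.2656, 0.0208]
ee_rot: [[0.029, -1.0, 0.001], [-1.0, -0.029, -0.0], [0.0, -0.001, -1.0]]
wrist_force: [0.1, 0.4, 1.2]
gripper_width: 0.133
gripper_force: 30.1
```

Emit:
drive_tool --rows '[{"tx":0,"ty":0,"tz":-1,"ax":0,"ay":0,"az":0,"claw":0.5},{"tx":0,"ty":0,"tz":-2,"ax":0,"ay":0,"az":0,"claw":0.5},{"tx":0,"ty":0,"tz":-3,"ax":0,"ay":0,"az":0,"claw":0.5},{"tx":0,"ty":0,"tz":-3,"ax":0,"ay":0,"az":0,"claw":0.5},{"tx":0,"ty":0,"tz":-3,"ax":0,"ay":0,"az":0,"claw":0.5},{"tx":0,"ty":0,"tz":-2,"ax":0,"ay":0,"az":0,"claw":0.5},{"tx":0,"ty":0,"tz":-1,"ax":0,"ay":0,"az":0,"claw":0.5}]'

```text
time_s: 4.03
tcp_pos: [0.4152, -0.2654, 0.1724]
ee_rot: [[0.029, -1.0, 0.003], [-1.0, -0.029, -0.0], [0.0, -0.003, -1.0]]
wrist_force: [0.4, 0.6, -5.9]
gripper_width: 0.136
gripper_force: 29.9
```

Emit:
drive_tool --rows '[{"tx":-1.7,"ty":-0.6,"tz":0,"ax":0,"ay":0,"az":0,"claw":0.5},{"tx":-3.7,"ty":-1.3,"tz":0,"ax":0,"ay":0,"az":0,"claw":0.5},{"tx":-3.7,"ty":-1.3,"tz":0,"ax":0,"ay":0,"az":0,"claw":0.5},{"tx":-3.7,"ty":-1.3,"tz":0,"ax":0,"ay":0,"az":0,"claw":0.5},{"tx":-3.7,"ty":-1.3,"tz":0,"ax":0,"ay":0,"az":0,"claw":0.5},{"tx":-3.7,"ty":-1.3,"tz":0,"ax":0,"ay":0,"az":0,"claw":0.5},{"tx":-3.7,"ty":-1.3,"tz":0,"ax":0,"ay":0,"az":0,"claw":0.5},{"tx":-3.7,"ty":-1.3,"tz":0,"ax":0,"ay":0,"az":0,"claw":0.5},{"tx":-3.7,"ty":-1.3,"tz":0,"ax":0,"ay":0,"az":0,"claw":0.5},{"tx":-1.9,"ty":-0.8,"tz":0,"ax":0,"ay":0,"az":0,"claw":0.5}]'

```text
time_s: 4.87
tcp_pos: [0.523, 0.0734, 0.1687]
ee_rot: [[0.031, -1.0, -0.002], [-1.0, -0.031, 0.001], [-0.001, 0.002, -1.0]]
wrist_force: [0.6, -0.9, -6.0]
gripper_width: 0.137
gripper_force: 29.9
```

Emit:
drive_tool --rows '[{"tx":0,"ty":0,"tz":0,"ax":0,"ay":0,"az":0.057,"claw":0.5},{"tx":0,"ty":0,"tz":0,"ax":0,"ay":0,"az":0.057,"claw":0.5},{"tx":0,"ty":0,"tz":0,"ax":0,"ay":0,"az":0.057,"claw":0.5},{"tx":0,"ty":0,"tz":0,"ax":0,"ay":0,"az":0.057,"claw":0.5},{"tx":0,"ty":0,"tz":0,"ax":0,"ay":0,"az":0,"claw":0.5},{"tx":0,"ty":0,"tz":0,"ax":0,"ay":0,"az":0,"claw":0.5},{"tx":0,"ty":0,"tz":0,"ax":0,"ay":0,"az":0,"claw":0.5}]'

```text
time_s: 5.45
tcp_pos: [0.5225, 0.0695, 0.1696]
ee_rot: [[-0.197, -0.98, -0.002], [-0.98, 0.197, -0.0], [0.001, 0.002, -1.0]]
wrist_force: [0.7, 0.4, -5.8]
gripper_width: 0.128
gripper_force: 29.9
```

Run:
```python
from h import *
s,p,d,C,X=shot('w3');print(s['time_s'],s['tcp_pos'],np.round(s['ee_rot'],4),s['gripper_width'],s['joints'])
```

```text
5.45 [0.52246776 0.06949573 0.16955274] [[-1.969e-01 -9.804e-01 -2.300e-03]
 [-9.804e-01  1.969e-01 -5.000e-04]
 [ 9.000e-04  2.200e-03 -1.000e+00]] 0.12847194748419075 [ 2.52064495e+01  1.53027739e+01 -1.76390329e+01 -3.76128349e-02
 -5.71892136e+01 -3.65432006e+01]
```

View pics/w3.png

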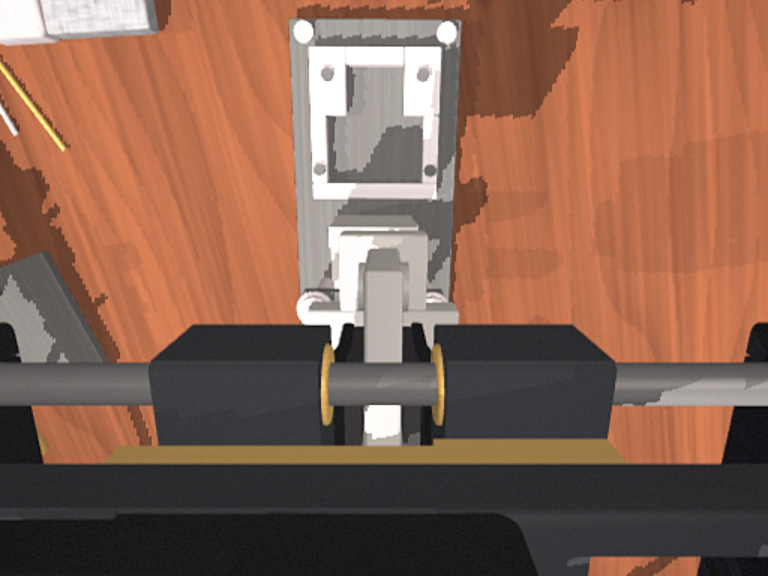

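The wrist view shows the nest frame (308–441, 45–198) with its T-pocket; the tongue slot is 347–404 at the top and the near wall's inner edge is at row ~184. The plate edges run at u≈291–461. The held casting's tongue spans 340–427, with its end at about row 233. I'll measure the offsets in tool axes.

```bash
cat >> h.py <<'E'
def tool(s,X): return (X-np.array(s['tcp_pos']))@np.array(s['ee_rot'])
def edges(line,k=2,thr=14):
    g=cv2.GaussianBlur(line.astype(np.float32).reshape(1,-1),(0,0),1)[0];dg=np.gradient(g)
    a=np.abs(dg);i=[j for j in range(1,len(a)-1) if a[j]>thr and a[j]>=a[j-1] and a[j]>a[j+1]]
    return [(j+ .5*(a[j-1]-a[j+1])/(a[j-1]-2*a[j]+a[j+1]+1e-9),int(np.sign(dg[j]))) for j in i]
E
python3 - <<'E'
from h import *
f=np.load('w3.npz');p,d=f['p'],f['d'];s=sense();C=cam('wrist',s);g=p.mean(2)
X=cloud(C,d)
def row(v,u0,u1,z):
    print('row',v,[(round(u+u0,1),sg,*np.round(tool(s,ray(C,(u+u0,v),z))[0,:2]*1000,1)) for u,sg in edges(g[v-1:v+2,u0:u1].mean(0))])
def col(u,v0,v1,z):
    print('col',u,[(round(v+v0,1),sg,*np.round(tool(s,ray(C,(u,v+v0),z))[0,:2]*1000,1)) for v,sg in edges(g[v0:v1,u-1:u+2].mean(1))])
for v in (38,60,70): row(v,195,312,.022)
for v in (90,100,115,127): row(v,195,312,.022)
for v in (140,): row(v,185,312,.012)
for u in (220,235,250,262,275): col(u,22,142,.022)
print('held')
for v in (175,188,196): row(v,200,305,s['tcp_pos'][2]-.0208+.014)
for u in (235,240,270,275): col(u,135,195,s['tcp_pos'][2]-.0208+.014)
print('fix depth wall z',np.median(X[125:130,225:275,2]),'plate',np.median(X[136:141,205:215,2]))
E
```

```text
row 38 [(np.float32(205.5), 1, np.float64(132.3), np.float64(-45.9)), (np.float32(293.7), -1, np.float64(132.5), np.float64(36.3))]
row 60 [(np.float32(205.7), 1, np.float64(113.3), np.float64(-46.5)), (np.float32(230.1), -1, np.float64(113.3), np.float64(-23.4)), (np.float32(235.6), 1, np.float64(113.3), np.float64(-18.2)), (np.float32(268.7), 1, np.float64(113.4), np.float64(13.2)), (np.float32(292.9), -1, np.float64(113.4), np.float64(36.1))]
row 70 [(np.float32(206.7), 1, np.float64(104.4), np.float64(-45.9)), (np.float32(230.3), -1, np.float64(104.4), np.float64(-23.4)), (np.float32(234.5), 1, np.float64(104.4), np.float64(-19.4)), (np.float32(268.7), 1, np.float64(104.5), np.float64(13.4)), (np.float32(292.6), -1, np.float64(104.5), np.float64(36.2))]
row 90 [(np.float32(206.7), 1, np.float64(86.2), np.float64(-46.7)), (np.float32(217.3), -1, np.float64(86.2), np.float64(-36.3)), (np.float32(222.6), 1, np.float64(86.2), np.float64(-31.2)), (np.float32(253.7), -1, np.float64(86.2), np.float64(-1.0)), (np.float32(281.5), 1, np.float64(86.3), np.float64(26.0)), (np.float32(291.7),
[... 5080 characters left out ...]
.float64(-8.3)), (np.float32(153.4), -1, np.float64(45.3), np.float64(-8.3)), (np.float32(156.9), 1, np.float64(43.3), np.float64(-8.3)), (np.float32(174.6), -1, np.float64(33.2), np.float64(-8.4))]
col 270 [(np.float32(150.7), 1, np.float64(46.8), np.float64(8.4)), (np.float32(153.3), -1, np.float64(45.3), np.float64(8.4)), (np.float32(156.3), 1, np.float64(43.6), np.float64(8.4)), (np.float32(174.1), -1, np.float64(33.5), np.float64(8.6))]
col 275 [(np.float32(150.7), 1, np.float64(46.8), np.float64(11.2)), (np.float32(153.3), -1, np.float64(45.3), np.float64(11.2)), (np.float32(156.5), 1, np.float64(43.5), np.float64(11.2))]
fix depth wall z 0.021173367527803827 plate 0.011169839837139817
```

Emit:
drive_tool --rows '[{"tx":2.5,"ty":-0.2,"tz":0,"ax":0,"ay":0,"az":0.006,"claw":0.5},{"tx":3.5,"ty":-0.2,"tz":0,"ax":0,"ay":0,"az":0,"claw":0.5},{"tx":2.4,"ty":-0.14,"tz":0,"ax":0,"ay":0,"az":0,"claw":0.5},{"tx":0,"ty":0,"tz":1.5,"ax":0,"ay":0,"az":0,"claw":0.5},{"tx":0,"ty":0,"tz":3,"ax":0,"ay":0,"az":0,"claw":0.5},{"tx":0,"ty":0,"tz":3,"ax":0,"ay":0,"az":0,"claw":0.5},{"tx":0,"ty":0,"tz":2,"ax":0,"ay":0,"az":0,"claw":0.5},{"tx":0,"ty":0,"tz":1,"ax":0,"ay":0,"az":0,"claw":0.5},{"tx":0,"ty":0,"tz":0,"ax":0,"ay":0,"az":0,"claw":0.5},{"tx":0,"ty":0,"tz":0,"ax":0,"ay":0,"az":0,"claw":0.5}]'

```text
time_s: 6.33
tcp_pos: [0.5124, -0.0136, 0.066]
ee_rot: [[-0.203, -0.979, 0.001], [-0.979, 0.203, -0.0], [0.0, -0.001, -1.0]]
wrist_force: [0.1, -0.5, -6.5]
gripper_width: 0.134
gripper_force: 29.9
```

Run:
```python
from h import *
s,p,d,C,X=shot('w4');print(s['time_s'],s['tcp_pos'],np.round(s['ee_rot'],4),s['wrist_force'])
cv2.imwrite('pics/w4c.png',cv2.resize(p[100:250,150:350,::-1],(800,600),interpolation=cv2.INTER_CUBIC))
```

```text
6.3333 [ 0.51238576 -0.01356672  0.06597912] [[-2.027e-01 -9.792e-01  7.000e-04]
 [-9.792e-01  2.027e-01 -4.000e-04]
 [ 2.000e-04 -7.000e-04 -1.000e+00]] [ 0.12769024 -0.45689739 -6.50638628]
```

View pics/w4c.png

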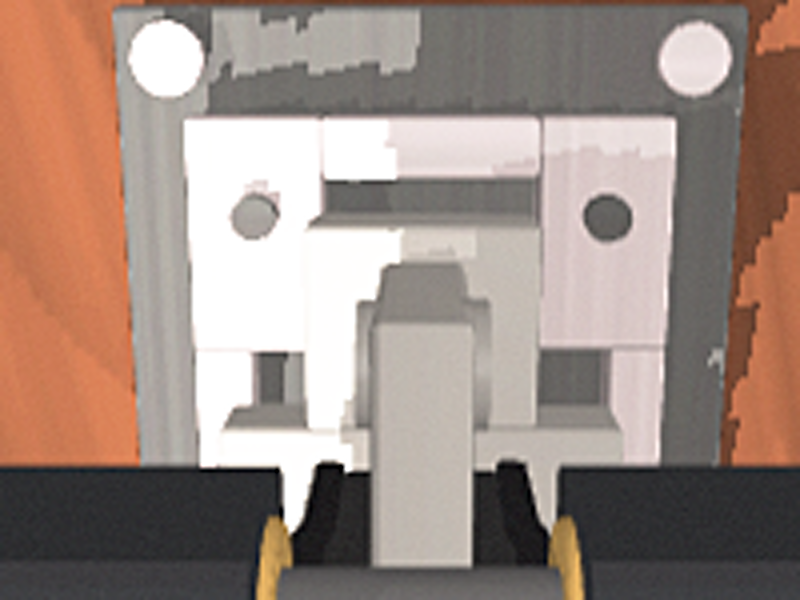

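The foot (tongue 308–540, wide part 222–622) sits over the pocket (slot 322–541, frame 184–676). It looks about 1.5 mm low in tool y. I'll compute tool x by rays.

Run:
```python
from h import *
s=sense();C=cam('wrist',s);zb=s['tcp_pos'][2]-.0208
def q(n,u,v,z): print(n,np.round(tool(s,ray(C,(150+u/4-.375,100+v/4-.375),z))[0]*1000,2))
q('tongueL',308,300,zb+.014);q('tongueR',540,300,zb+.014)
q('footL',222,428,zb+.014);q('footR',622,428,zb+.014)
q('tend top',424,228,zb+.014);q('tend bottom',424,215,zb)
q('slotL',322,170,.022);q('slotR',541,170,.022);q('slotR',541,330,.022);q('outL',187,250,.022);q('outR',672,250,.022)
q('slot end',424,178,.022);q('outer end',424,117,.022);q('wide step L',270,350,.022);q('wide step R',570,348,.022)
q('foot step L',260,428,zb+.014)
```

```text
tongueL [ 33.18 -15.98   6.82]
tongueR [33.24 16.84  6.73]
footL [ 14.09 -28.93   6.87]
footR [14.21 29.28  6.71]
tend top [43.47  0.41  6.76]
tend bottom [43.22  0.47 20.76]
slotL [ 47.28 -16.66  44.83]
slotR [47.33 20.29 44.73]
slotR [19.54 21.04 44.75]
outL [ 33.57 -40.12  44.91]
outR [33.71 43.14 44.67]
slot end [45.96  0.56 44.78]
outer end [56.11  0.53 44.77]
wide step L [ 15.84 -26.41  44.88]
wide step R [16.3  26.22 44.73]
foot step L [ 14.1  -23.4    6.85]
```

Emit:
drive_tool --rows '[{"tx":0.09,"ty":0.14,"tz":0.5,"ax":0,"ay":0,"az":0,"claw":0.5},{"tx":0,"ty":0,"tz":0.8,"ax":0,"ay":0,"az":0,"claw":0.5},{"tx":0,"ty":0,"tz":0.6,"ax":0,"ay":0,"az":0,"claw":0.5},{"tx":0,"ty":0,"tz":0.2,"ax":0,"ay":0,"az":0,"claw":0.5},{"tx":0,"ty":0,"tz":0.1,"ax":0,"ay":0,"az":0,"claw":0.5},{"tx":0,"ty":0,"tz":0.1,"ax":0,"ay":0,"az":0,"claw":0.5},{"tx":0,"ty":0,"tz":0.1,"ax":0,"ay":0,"az":0,"claw":0.5},{"tx":0,"ty":0,"tz":0,"ax":0,"ay":0,"az":0,"claw":0.5}]'

```text
time_s: 7.05
tcp_pos: [0.5102, -0.0142, 0.0415]
ee_rot: [[-0.204, -0.979, 0.0], [-0.979, 0.204, 0.0], [-0.0, -0.0, -1.0]]
wrist_force: [0.7, 0.8, -6.8]
gripper_width: 0.135
gripper_force: 29.9
```

Emit:
drive_tool --rows '[{"tx":0,"ty":0,"tz":0.1,"ax":0,"ay":0,"az":0,"claw":0.5},{"tx":0,"ty":0,"tz":0.1,"ax":0,"ay":0,"az":0,"claw":0.5},{"tx":0,"ty":0,"tz":0.1,"ax":0,"ay":0,"az":0,"claw":0.5},{"tx":0,"ty":0,"tz":0.1,"ax":0,"ay":0,"az":0,"claw":0.5},{"tx":0,"ty":0,"tz":0.1,"ax":0,"ay":0,"az":0,"claw":0.5},{"tx":0,"ty":0,"tz":0,"ax":0,"ay":0,"az":0,"claw":0.5}]'

```text
time_s: 7.55
tcp_pos: [0.5099, -0.0142, 0.0363]
ee_rot: [[-0.204, -0.979, -0.0], [-0.979, 0.204, -0.0], [0.0, 0.0, -1.0]]
wrist_force: [0.4, -0.0, -5.8]
gripper_width: 0.139
gripper_force: 29.9
```

Going in freely; continuing to the floor.

Emit:
drive_tool --rows '[{"tx":0,"ty":0,"tz":0.1,"ax":0,"ay":0,"az":0,"claw":0.5},{"tx":0,"ty":0,"tz":0.1,"ax":0,"ay":0,"az":0,"claw":0.5},{"tx":0,"ty":0,"tz":0.1,"ax":0,"ay":0,"az":0,"claw":0.5},{"tx":0,"ty":0,"tz":0.06,"ax":0,"ay":0,"az":0,"claw":0.5},{"tx":0,"ty":0,"tz":0,"ax":0,"ay":0,"az":0,"claw":0.5}]'

```text
time_s: 7.97
tcp_pos: [0.5101, -0.0142, 0.0329]
ee_rot: [[-0.204, -0.979, -0.0], [-0.979, 0.204, -0.0], [0.0, 0.0, -1.0]]
wrist_force: [0.2, -0.2, -6.6]
gripper_width: 0.136
gripper_force: 29.9
```

Emit:
drive_tool --rows '[{"tx":0,"ty":0,"tz":0.05,"ax":0,"ay":0,"az":0,"claw":0.5},{"tx":0,"ty":0,"tz":0.05,"ax":0,"ay":0,"az":0,"claw":0.5},{"tx":0,"ty":0,"tz":0,"ax":0,"ay":0,"az":0,"claw":0.5}]'

```text
time_s: 8.22
tcp_pos: [0.5101, -0.0142, 0.0328]
ee_rot: [[-0.203, -0.979, 0.0], [-0.979, 0.203, -0.0], [0.0, -0.0, -1.0]]
wrist_force: [-3.7, 0.5, 4.0]
gripper_width: 0.138
gripper_force: 29.9
```

Emit:
drive_tool --rows '[{"tx":0,"ty":0,"tz":0,"ax":0,"ay":0,"az":0,"claw":4},{"tx":0,"ty":0,"tz":0,"ax":0,"ay":0,"az":0,"claw":4},{"tx":0,"ty":0,"tz":0,"ax":0,"ay":0,"az":0,"claw":4},{"tx":0,"ty":0,"tz":0,"ax":0,"ay":0,"az":0,"claw":4},{"tx":0,"ty":0,"tz":0,"ax":0,"ay":0,"az":0,"claw":4},{"tx":0,"ty":0,"tz":0,"ax":0,"ay":0,"az":0,"claw":4}]'

```text
time_s: 8.72
tcp_pos: [0.5103, -0.0142, 0.032]
ee_rot: [[-0.203, -0.979, 0.0], [-0.979, 0.203, 0.0], [-0.0, -0.0, -1.0]]
wrist_force: [-0.3, 0.0, 1.1]
gripper_width: 0.441
gripper_force: 0.0
```

Emit:
drive_tool --rows '[{"tx":0,"ty":0,"tz":-1,"ax":0,"ay":0,"az":0,"claw":4},{"tx":0,"ty":0,"tz":-2,"ax":0,"ay":0,"az":0,"claw":4},{"tx":0,"ty":0,"tz":-3,"ax":0,"ay":0,"az":0,"claw":4},{"tx":0,"ty":0,"tz":-3,"ax":0,"ay":0,"az":0,"claw":4},{"tx":0,"ty":0,"tz":-3,"ax":0,"ay":0,"az":0,"claw":4},{"tx":0,"ty":0,"tz":-3,"ax":0,"ay":0,"az":0,"claw":4},{"tx":0,"ty":0,"tz":-3,"ax":0,"ay":0,"az":0,"claw":4},{"tx":0,"ty":0,"tz":-1,"ax":0,"ay":0,"az":0,"claw":4}]'

```text
time_s: 9.38
tcp_pos: [0.5123, -0.0141, 0.2279]
ee_rot: [[-0.203, -0.979, 0.01], [-0.979, 0.203, 0.001], [-0.003, -0.009, -1.0]]
wrist_force: [0.9, -0.7, 0.2]
gripper_width: 0.459
gripper_force: 0.0
```

Emit:
drive_tool --rows '[{"tx":-2.2,"ty":0.25,"tz":0,"ax":0,"ay":0,"az":0,"claw":4},{"tx":-2.2,"ty":0.25,"tz":0,"ax":0,"ay":0,"az":0,"claw":4},{"tx":0,"ty":0,"tz":0,"ax":0,"ay":0,"az":0.12,"claw":4},{"tx":0,"ty":0,"tz":0,"ax":0,"ay":0,"az":0.12,"claw":4},{"tx":0,"ty":0,"tz":0,"ax":0,"ay":0,"az":0.12,"claw":4},{"tx":0,"ty":0,"tz":0,"ax":0,"ay":0,"az":0.12,"claw":4},{"tx":0,"ty":0,"tz":0,"ax":0,"ay":0,"az":0.12,"claw":4},{"tx":0,"ty":0,"tz":0,"ax":0,"ay":0,"az":0.12,"claw":4},{"tx":0,"ty":0,"tz":0,"ax":0,"ay":0,"az":0.12,"claw":4},{"tx":0,"ty":0,"tz":0,"ax":0,"ay":0,"az":0.12,"claw":4}]'

```text
time_s: 10.22
tcp_pos: [0.5137, 0.0298, 0.222]
ee_rot: [[-0.921, -0.389, -0.001], [-0.389, 0.921, -0.0], [0.0, 0.0, -1.0]]
wrist_force: [1.4, 0.3, -0.7]
gripper_width: 0.461
gripper_force: 0.0
```

Emit:
drive_tool --rows '[{"tx":0,"ty":0,"tz":0,"ax":0,"ay":0,"az":0.12,"claw":4},{"tx":0,"ty":0,"tz":0,"ax":0,"ay":0,"az":0.12,"claw":4},{"tx":0,"ty":0,"tz":0,"ax":0,"ay":0,"az":0.12,"claw":4},{"tx":0,"ty":0,"tz":0,"ax":0,"ay":0,"az":0.12,"claw":4},{"tx":0,"ty":0,"tz":0,"ax":0,"ay":0,"az":0.12,"claw":4},{"tx":0,"ty":0,"tz":0,"ax":0,"ay":0,"az":0,"claw":4},{"tx":0,"ty":0,"tz":0,"ax":0,"ay":0,"az":0,"claw":4},{"tx":0,"ty":0,"tz":0,"ax":0,"ay":0,"az":0,"claw":4}]'

```text
time_s: 10.88
tcp_pos: [0.514, 0.0298, 0.222]
ee_rot: [[-0.982, 0.19, -0.0], [0.19, 0.982, -0.0], [0.0, -0.0, -1.0]]
wrist_force: [-0.0, 0.3, -1.0]
gripper_width: 0.457
gripper_force: 0.0
```

Run:
```python
from h import *
s,p,d,C,X=shot('w5');print(s['time_s'],s['tcp_pos'],np.round(s['ee_rot'],4),s['joints'])
```

```text
10.8833 [0.51400081 0.02983972 0.22198879] [[-9.817e-01  1.905e-01 -1.000e-04]
 [ 1.905e-01  9.817e-01 -0.000e+00]
 [ 1.000e-04 -0.000e+00 -1.000e+00]] [ 2.14026137e+01  1.13246910e+01 -1.48475553e+01 -2.73973694e-03
 -6.38343124e+01 -1.22383060e+02]
```

View pics/w5.png

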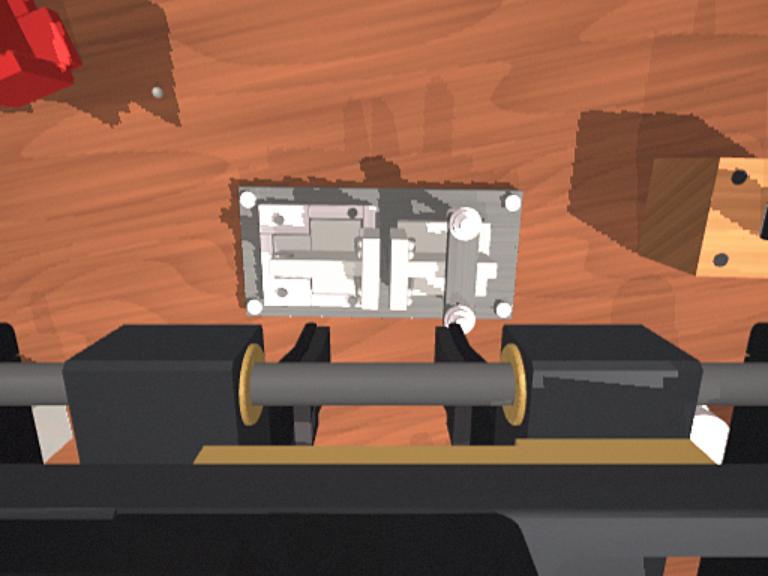

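The casting is home. The flange tops are at u≈362–380 and 391–410, with the joint gap between them, across rows 232–308. I'll measure the gap with rays on z = 80 mm.

Run:
```python
from h import *
f=np.load('w5.npz');p,d=f['p'],f['d'];s=sense();C=cam('wrist',s);g=p.mean(2)
for v in (162,170,178,186,194,200):
    print(v,[(round(float(u)+232,1),sg,*np.round(tool(s,ray(C,(u+232,v),.08))[0,:2]*1000,1)) for u,sg in edges(g[v-1:v+2,232:285].mean(0),thr=8)])
for u in (246,248,264,267): print('c',u,[(round(float(v)+140,1),sg,*np.round(tool(s,ray(C,(u,v+140),.08))[0,:2]*1000,1)) for v,sg in edges(g[140:215,u-1:u+2].mean(1))])
X=cloud(C,d);print(np.median(X[170:200,243:251,2]),np.median(X[170:200,263:271,2]))
```

```text
162 [(235.5, -1, np.float64(16.5), np.float64(-19.2)), (238.4, 1, np.float64(16.5), np.float64(-16.2)), (242.0, 1, np.float64(16.5), np.float64(-12.6)), (252.8, -1, np.float64(16.6), np.float64(-1.7)), (260.5, 1, np.float64(16.6), np.float64(6.1)), (274.9, -1, np.float64(16.6), np.float64(20.7))]
170 [(237.9, 1, np.float64(8.3), np.float64(-16.8)), (241.8, 1, np.float64(8.3), np.float64(-12.9)), (252.7, -1, np.float64(8.3), np.float64(-1.8)), (260.3, 1, np.float64(8.3), np.float64(6.0)), (275.2, -1, np.float64(8.4), np.float64(21.2))]
178 [(241.3, 1, np.float64(-0.0), np.float64(-13.5)), (252.6, -1, np.float64(-0.0), np.float64(-1.8)), (260.2, 1, np.float64(-0.0), np.float64(5.9))]
186 [(235.2, -1, np.float64(-8.5), np.float64(-19.8)), (240.9, 1, np.float64(-8.5), np.float64(-14.0)), (252.9, -1, np.float64(-8.5), np.float64(-1.6)), (260.0, 1, np.float64(-8.5), np.float64(5.8)), (271.5, -1, np.float64(-8.5), np.float64(17.6)), (275.2, 1, np.float64(-8.5), np.float64(21.4))]
194 [(236.0, -1, np.float64(-17.1), np.float64(-19.1)), (239.0, 1, np.float64(-17.1), np.float64(-16.1)), (252.2
[... 298 characters left out ...]
259.8, 1, np.float64(-23.6), np.float64(5.7)), (274.1, -1, np.float64(-23.5), np.float64(20.6))]
c 246 [(151.2, -1, np.float64(27.5), np.float64(-8.5)), (158.8, 1, np.float64(19.9), np.float64(-8.5)), (205.9, -1, np.float64(-30.1), np.float64(-8.8))]
c 248 [(151.5, -1, np.float64(27.2), np.float64(-6.5)), (158.8, 1, np.float64(19.9), np.float64(-6.5)), (206.2, -1, np.float64(-30.4), np.float64(-6.7))]
c 264 [(159.1, 1, np.float64(19.6), np.float64(9.6)), (206.3, -1, np.float64(-30.5), np.float64(10.1))]
c 267 [(146.9, 1, np.float64(31.8), np.float64(12.5)), (159.2, 1, np.float64(19.4), np.float64(12.6)), (206.3, -1, np.float64(-30.5), np.float64(13.2))]
0.07867547641858544 0.0787865402153757
```

The gap is about 7.8 mm. Its centre is at world (0.5196, 0.0308) with the joint normal heading about 78.4°, and it agrees with where the casting was released. Next is the feeler.

Emit:
drive_tool --rows '[{"tx":0.35,"ty":2.2,"tz":0,"ax":0,"ay":0,"az":0,"claw":5},{"tx":0.35,"ty":3,"tz":0,"ax":0,"ay":0,"az":0,"claw":5},{"tx":0.35,"ty":3,"tz":0,"ax":0,"ay":0,"az":0,"claw":5},{"tx":0.35,"ty":3,"tz":0,"ax":0,"ay":0,"az":0,"claw":5},{"tx":0.35,"ty":3,"tz":0,"ax":0,"ay":0,"az":0,"claw":5},{"tx":0.35,"ty":3,"tz":0,"ax":0,"ay":0,"az":0,"claw":5},{"tx":0.35,"ty":3,"tz":0,"ax":0,"ay":0,"az":0,"claw":5},{"tx":0.35,"ty":3,"tz":0,"ax":0,"ay":0,"az":0,"claw":5},{"tx":0.35,"ty":2,"tz":0,"ax":0,"ay":0,"az":0,"claw":5},{"tx":0.35,"ty":1,"tz":0,"ax":0,"ay":0,"az":0,"claw":5}]'

```text
time_s: 11.77
tcp_pos: [0.5304, 0.2961, 0.2213]
ee_rot: [[-0.982, 0.19, -0.0], [0.19, 0.982, -0.0], [0.0, -0.0, -1.0]]
wrist_force: [-0.6, -0.4, 0.6]
gripper_width: 0.573
gripper_force: 0.0
```

Emit:
drive_tool --rows '[{"tx":0,"ty":0,"tz":0,"ax":0,"ay":0,"az":0,"claw":5},{"tx":0,"ty":0,"tz":0,"ax":0,"ay":0,"az":0,"claw":5},{"tx":0,"ty":0,"tz":0,"ax":0,"ay":0,"az":0,"claw":5}]'

```text
time_s: 12.02
tcp_pos: [0.5302, 0.2926, 0.222]
ee_rot: [[-0.981, 0.193, -0.0], [0.193, 0.981, -0.0], [0.0, -0.0, -1.0]]
wrist_force: [-0.4, -0.5, -0.4]
gripper_width: 0.575
gripper_force: 0.0
```

Run:
```python
from h import *
s,p,d,C,X=shot('w6');print(s['time_s'],s['tcp_pos'],np.round(s['ee_rot'],4),s['joints'])
cv2.imwrite('pics/w6c.png',cv2.resize(p[80:240,150:360,::-1],(787,600),interpolation=cv2.INTER_CUBIC))
Z=X[...,2]
for lo,hi,z in ((.11,.13,.12),(.068,.082,.075)):
    m=((Z>lo)&(Z<hi)).astype(np.uint8);m[225:]=0
    m=cv2.morphologyEx(m,cv2.MORPH_OPEN,np.ones((3,3)))
    print(m.sum(),np.argwhere(m).mean(0) if m.sum() else '')
    if m.sum():
        r=rect(C,m,z);print(r,tool(s,np.array([[*r[0]/1000,z]]))*1000, tool(s,X[m>0]).mean(0)*1000)
```

```text
12.0167 [0.53018788 0.29263393 0.22201061] [[-9.811e-01  1.933e-01 -4.000e-04]
 [ 1.933e-01  9.811e-01 -4.000e-04]
 [ 3.000e-04 -5.000e-04 -1.000e+00]] [ 4.41975514e+01  2.01902714e+01 -2.44288294e+00  2.25952603e-03
 -6.73984891e+01 -1.45342329e+02]
697 [124.61549498 332.90817791]
(array([532.1, 296.8]), array([13.5, 26. ]), 78.8) [[ -1.09985568   4.50553376 102.00817438]] [ 51.45063564  63.25524073 106.249845  ]
7392 [181.1286526  212.74648268]
(array([532.8, 296.5]), array([89.4, 80.2]), 77.5) [[ -1.85742493   4.36785643 147.00803142]] [ -5.246667   -44.26746734 148.01203797]
```

View pics/w6c.png

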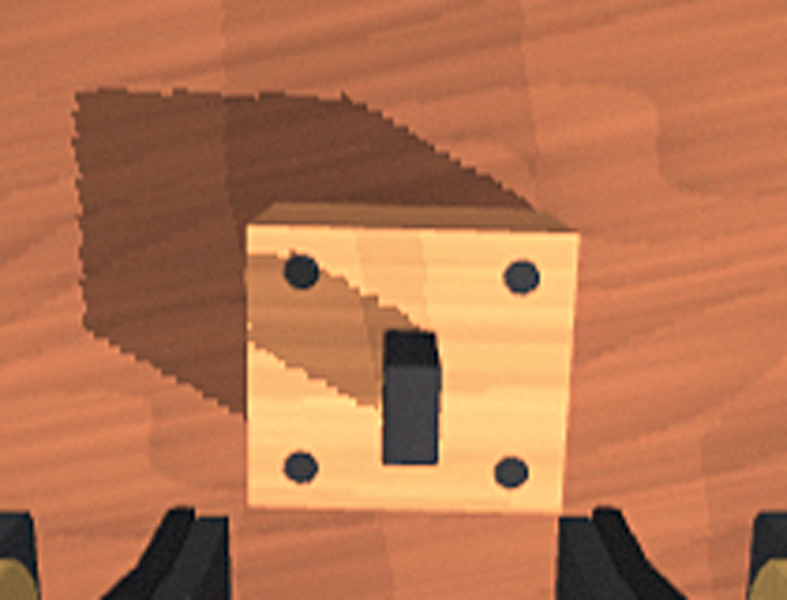

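The crop shows the feeler handle's top (383–440, 365–463) in the middle of the block. It lies 1 mm in −x and 4.5 mm in +y of the tool axis, with matching yaw. I'll descend and grip.

Emit:
drive_tool --rows '[{"tx":-0.13,"ty":0.45,"tz":2,"ax":0,"ay":0,"az":0.01,"claw":5},{"tx":0,"ty":0,"tz":3,"ax":0,"ay":0,"az":0,"claw":5},{"tx":0,"ty":0,"tz":3,"ax":0,"ay":0,"az":0,"claw":5},{"tx":0,"ty":0,"tz":3,"ax":0,"ay":0,"az":0,"claw":5},{"tx":0,"ty":0,"tz":2,"ax":0,"ay":0,"az":0,"claw":5},{"tx":0,"ty":0,"tz":1.1,"ax":0,"ay":0,"az":0,"claw":5},{"tx":0,"ty":0,"tz":0,"ax":0,"ay":0,"az":0,"claw":5},{"tx":0,"ty":0,"tz":0,"ax":0,"ay":0,"az":0,"claw":5}]'

```text
time_s: 12.73
tcp_pos: [0.5331, 0.2975, 0.0816]
ee_rot: [[-0.979, 0.203, 0.001], [0.203, 0.979, -0.0], [-0.001, 0.0, -1.0]]
wrist_force: [1.0, 0.7, 0.6]
gripper_width: 0.571
gripper_force: 0.0
```

Emit:
drive_tool --rows '[{"tx":0,"ty":0,"tz":0,"ax":0,"ay":0,"az":0,"claw":2.5},{"tx":0,"ty":0,"tz":0,"ax":0,"ay":0,"az":0,"claw":1.5},{"tx":0,"ty":0,"tz":0,"ax":0,"ay":0,"az":0,"claw":0.5},{"tx":0,"ty":0,"tz":0,"ax":0,"ay":0,"az":0,"claw":0.5},{"tx":0,"ty":0,"tz":0,"ax":0,"ay":0,"az":0,"claw":0.5},{"tx":0,"ty":0,"tz":0,"ax":0,"ay":0,"az":0,"claw":0.5},{"tx":0,"ty":0,"tz":0,"ax":0,"ay":0,"az":0,"claw":0.5}]'

```text
time_s: 13.32
tcp_pos: [0.5325, 0.2977, 0.0812]
ee_rot: [[-0.979, 0.203, -0.0], [0.203, 0.979, -0.0], [0.0, -0.0, -1.0]]
wrist_force: [0.0, -0.2, 2.1]
gripper_width: 0.159
gripper_force: 30.0
```

Emit:
drive_tool --rows '[{"tx":0,"ty":0,"tz":-0.5,"ax":0,"ay":0,"az":0,"claw":0.5},{"tx":0,"ty":0,"tz":-1,"ax":0,"ay":0,"az":0,"claw":0.5},{"tx":0,"ty":0,"tz":-2,"ax":0,"ay":0,"az":0,"claw":0.5},{"tx":0,"ty":0,"tz":-2,"ax":0,"ay":0,"az":0,"claw":0.5},{"tx":0,"ty":0,"tz":-2,"ax":0,"ay":0,"az":0,"claw":0.5},{"tx":0,"ty":0,"tz":-2,"ax":0,"ay":0,"az":0,"claw":0.5},{"tx":0,"ty":0,"tz":-1.5,"ax":0,"ay":0,"az":0,"claw":0.5},{"tx":0,"ty":0,"tz":0,"ax":0,"ay":0,"az":0,"claw":0.5}]'

```text
time_s: 13.98
tcp_pos: [0.5343, 0.2992, 0.1957]
ee_rot: [[-0.979, 0.202, 0.007], [0.202, 0.979, 0.005], [-0.006, 0.006, -1.0]]
wrist_force: [0.9, 0.7, -0.9]
gripper_width: 0.159
gripper_force: 30.0
```

Emit:
drive_tool --rows '[{"tx":-0.35,"ty":-1.5,"tz":0,"ax":0,"ay":0,"az":0,"claw":0.5},{"tx":-0.5,"ty":-3.2,"tz":0,"ax":0,"ay":0,"az":0,"claw":0.5},{"tx":-0.5,"ty":-3.2,"tz":0,"ax":0,"ay":0,"az":0,"claw":0.5},{"tx":-0.5,"ty":-3.2,"tz":0,"ax":0,"ay":0,"az":0,"claw":0.5},{"tx":-0.5,"ty":-3.2,"tz":0,"ax":0,"ay":0,"az":0,"claw":0.5},{"tx":-0.5,"ty":-3.2,"tz":0,"ax":0,"ay":0,"az":0,"claw":0.5},{"tx":-0.5,"ty":-3.2,"tz":0,"ax":0,"ay":0,"az":0,"claw":0.5},{"tx":-0.5,"ty":-3.2,"tz":0,"ax":0,"ay":0,"az":0,"claw":0.5},{"tx":-0.3,"ty":-1.7,"tz":0,"ax":0,"ay":0,"az":0,"claw":0.5},{"tx":0,"ty":-0.77,"tz":0,"ax":0,"ay":0,"az":0,"claw":0.5}]'

```text
time_s: 14.82
tcp_pos: [0.518, 0.0281, 0.1897]
ee_rot: [[-0.979, 0.206, -0.003], [0.206, 0.979, -0.001], [0.003, -0.001, -1.0]]
wrist_force: [0.1, 1.0, -1.8]
gripper_width: 0.158
gripper_force: 30.0
```

Emit:
drive_tool --rows '[{"tx":0,"ty":0,"tz":0,"ax":0,"ay":0,"az":0,"claw":0.5},{"tx":0,"ty":0,"tz":0,"ax":0,"ay":0,"az":0,"claw":0.5},{"tx":0,"ty":0,"tz":0,"ax":0,"ay":0,"az":0,"claw":0.5}]'

```text
time_s: 15.07
tcp_pos: [0.5196, 0.0319, 0.1906]
ee_rot: [[-0.979, 0.202, -0.0], [0.202, 0.979, 0.0], [0.0, -0.0, -1.0]]
wrist_force: [0.5, 0.7, -0.6]
gripper_width: 0.158
gripper_force: 30.0
```

Run:
```python
from h import *
s,p,d,C,X=shot('w7');print(s['time_s'],s['tcp_pos'],np.round(s['ee_rot'],4),s['wrist_force'])
print('joint in tool',tool(s,np.array([[.5196,.0308,.08]]))*1000)
cv2.imwrite('pics/w7c.png',cv2.resize(p[120:270,150:350,::-1],(800,600),interpolation=cv2.INTER_CUBIC))
```

```text
15.0667 [0.51958928 0.03187652 0.19058655] [[-9.794e-01  2.021e-01 -5.000e-04]
 [ 2.021e-01  9.794e-01  0.000e+00]
 [ 5.000e-04 -1.000e-04 -1.000e+00]] [ 0.50618061  0.74161554 -0.63369573]
joint in tool [[ -0.27996501  -1.04572624 110.58649402]]
```

View pics/w7c.png

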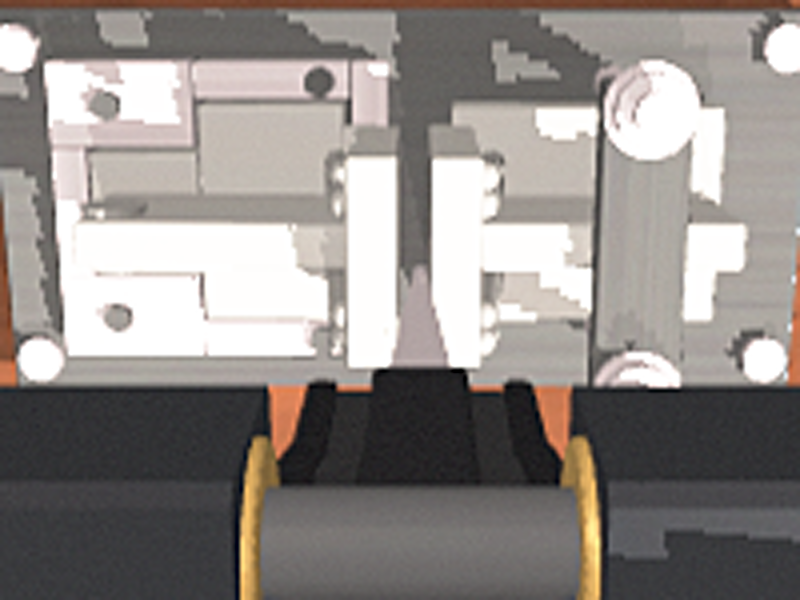

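The crop shows the blade tip at (418,268) directly above the gap, whose faces are at u≈397 and 432. A shift of about −0.9 mm in tool y is needed to centre it. I'll correct and lower.

Emit:
drive_tool --rows '[{"tx":-0.03,"ty":-0.09,"tz":0,"ax":0,"ay":0,"az":0,"claw":0.5},{"tx":0,"ty":0,"tz":1,"ax":0,"ay":0,"az":0,"claw":0.5},{"tx":0,"ty":0,"tz":1.2,"ax":0,"ay":0,"az":0,"claw":0.5},{"tx":0,"ty":0,"tz":0.8,"ax":0,"ay":0,"az":0,"claw":0.5},{"tx":0,"ty":0,"tz":0.5,"ax":0,"ay":0,"az":0,"claw":0.5},{"tx":0,"ty":0,"tz":0.5,"ax":0,"ay":0,"az":0,"claw":0.5},{"tx":0,"ty":0,"tz":0.5,"ax":0,"ay":0,"az":0,"claw":0.5},{"tx":0,"ty":0,"tz":0.5,"ax":0,"ay":0,"az":0,"claw":0.5},{"tx":0,"ty":0,"tz":0,"ax":0,"ay":0,"az":0,"claw":0.5},{"tx":0,"ty":0,"tz":0,"ax":0,"ay":0,"az":0,"claw":0.5}]'

```text
time_s: 15.95
tcp_pos: [0.5198, 0.0303, 0.1408]
ee_rot: [[-0.979, 0.203, -0.0], [0.203, 0.979, -0.0], [0.0, -0.0, -1.0]]
wrist_force: [1.0, 0.2, -1.5]
gripper_width: 0.155
gripper_force: 30.0
```

Emit:
drive_tool --rows '[{"tx":0,"ty":0,"tz":0.5,"ax":0,"ay":0,"az":0,"claw":0.5},{"tx":0,"ty":0,"tz":0.5,"ax":0,"ay":0,"az":0,"claw":0.5},{"tx":0,"ty":0,"tz":0.4,"ax":0,"ay":0,"az":0,"claw":0.5},{"tx":0,"ty":0,"tz":0.3,"ax":0,"ay":0,"az":0,"claw":0.5},{"tx":0,"ty":0,"tz":0.2,"ax":0,"ay":0,"az":0,"claw":0.5},{"tx":0,"ty":0,"tz":0,"ax":0,"ay":0,"az":0,"claw":0.5},{"tx":0,"ty":0,"tz":0,"ax":0,"ay":0,"az":0,"claw":0.5}]'

```text
time_s: 16.53
tcp_pos: [0.5198, 0.0303, 0.1219]
ee_rot: [[-0.979, 0.203, -0.0], [0.203, 0.979, -0.0], [0.0, -0.0, -1.0]]
wrist_force: [0.2, 0.7, -1.7]
gripper_width: 0.159
gripper_force: 30.0
```

```bash
cat > gap.py <<'E'
from h import *
f=[];s=sense();print(s['time_s'],s['tcp_pos'],np.round(s['wrist_force'],1),np.round(s['moment'],2))
p,d=capture('wrist');C=cam('wrist',s);g=p.mean(2)
for v0 in range(140,216,5):
    e=[(round(float(u)+225,1),sg,round(float(tool(s,ray(C,(u+225,v0),.08))[0,1]*1000),1)) for u,sg in edges(g[v0-1:v0+2,225:290].mean(0),thr=8)];print(v0,*e)
E
python3 gap.py
```

```text
16.5333 [0.51981731 0.03030342 0.12186125] [ 0.2  0.7 -1.7] [-0.03 -0.02 -0.02]
140 (242.4, 1, -8.2) (248.5, -1, -4.1) (279.1, 1, 16.2)
145 (228.6, 1, -17.4) (233.0, -1, -14.4) (246.9, -1, -5.2) (280.0, 1, 16.9) (285.6, -1, 20.6)
150 (228.5, 1, -17.6) (233.2, -1, -14.4) (235.9, 1, -12.6) (245.9, -1, -5.9)
155 (231.9, -1, -15.3) (235.1, 1, -13.2) (246.0, -1, -5.9) (266.0, 1, 7.6)
160 (232.0, -1, -15.3) (235.2, 1, -13.2) (246.0, -1, -5.9) (266.3, 1, 7.9)
165 (235.4, -1, -13.1) (249.7, -1, -3.4) (259.3, 1, 3.1) (273.7, 1, 12.9)
170 (227.7, -1, -18.4) (232.4, 1, -15.2) (249.1, -1, -3.8) (259.4, 1, 3.2) (281.9, 1, 18.5)
175 (226.3, -1, -19.4) (232.6, 1, -15.1) (239.9, 1, -10.1) (249.6, -1, -3.5) (260.5, 1, 4.0) (277.6, -1, 15.7) (282.4, 1, 19.0)
180 (225.8, -1, -19.8) (228.9, 1, -17.7) (233.1, 1, -14.8) (241.2, 1, -9.2) (249.4, -1, -3.6) (260.5, 1, 4.0) (282.3, -1, 19.0)
185 (232.7, 1, -15.2) (238.2, 1, -11.3) (249.4, -1, -3.6) (260.5, 1, 4.0) (279.9, -1, 17.4)
190 (228.4, 1, -18.2) (232.9, 1, -15.1) (243.8, 1, -7.5) (249.1, -1, -3.8) (252.5, 1, -1.5) (256.6, -1, 1.4) (260.5, 1, 4.0) (282.1, -1, 19.0)
195 (232.9, 1, -15.1) (248.2, -1, -4.5) (251.3, 1, -2.3) (257.7, -1, 2.1) (260.7, 1, 4.2)
200 (233.1, 1, -15.1) (247.8, -1, -4.8) (250.3, 1, -3.1) (260.9, 1, 4.4)
205 (233.2, 1, -15.1) (246.3, -1, -5.8) (260.8, 1, 4.3)
210 (227.1, -1, -19.4) (232.9, 1, -15.4) (246.8, -1, -5.5) (261.8, 1, 5.1) (276.7, -1, 15.6) (281.1, 1, 18.7)
215 (227.1, -1, -19.5) (233.3, 1, -15.1) (242.5, -1, -8.6) (266.6, 1, 8.5) (276.2, -1, 15.3) (282.0, 1, 19.4)
```

The blade is well centred in the gap and not touching. Lowering in 1 mm steps.

Emit:
drive_tool --rows '[{"tx":0,"ty":0,"tz":0.1,"ax":0,"ay":0,"az":0,"claw":0.5},{"tx":0,"ty":0,"tz":0.1,"ax":0,"ay":0,"az":0,"claw":0.5},{"tx":0,"ty":0,"tz":0.1,"ax":0,"ay":0,"az":0,"claw":0.5},{"tx":0,"ty":0,"tz":0.1,"ax":0,"ay":0,"az":0,"claw":0.5},{"tx":0,"ty":0,"tz":0.1,"ax":0,"ay":0,"az":0,"claw":0.5},{"tx":0,"ty":0,"tz":0.1,"ax":0,"ay":0,"az":0,"claw":0.5},{"tx":0,"ty":0,"tz":0.1,"ax":0,"ay":0,"az":0,"claw":0.5},{"tx":0,"ty":0,"tz":0,"ax":0,"ay":0,"az":0,"claw":0.5}]'

```text
time_s: 17.25
tcp_pos: [0.5196, 0.0303, 0.1147]
ee_rot: [[-0.979, 0.203, -0.0], [0.203, 0.979, -0.0], [0.0, -0.0, -1.0]]
wrist_force: [-0.1, 0.3, -1.5]
gripper_width: 0.158
gripper_force: 30.0
```

Emit:
drive_tool --rows '[{"tx":0,"ty":0,"tz":0.1,"ax":0,"ay":0,"az":0,"claw":0.5},{"tx":0,"ty":0,"tz":0.1,"ax":0,"ay":0,"az":0,"claw":0.5},{"tx":0,"ty":0,"tz":0.1,"ax":0,"ay":0,"az":0,"claw":0.5},{"tx":0,"ty":0,"tz":0,"ax":0,"ay":0,"az":0,"claw":0.5}]'

```text
time_s: 17.58
tcp_pos: [0.5196, 0.0303, 0.1117]
ee_rot: [[-0.979, 0.203, -0.0], [0.203, 0.979, -0.0], [0.0, -0.0, -1.0]]
wrist_force: [-0.0, -0.4, -1.7]
gripper_width: 0.161
gripper_force: 30.0
```

Emit:
drive_tool --rows '[{"tx":0,"ty":0,"tz":0.1,"ax":0,"ay":0,"az":0,"claw":0.5},{"tx":0,"ty":0,"tz":0.1,"ax":0,"ay":0,"az":0,"claw":0.5},{"tx":0,"ty":0,"tz":0,"ax":0,"ay":0,"az":0,"claw":0.5}]'

```text
time_s: 17.83
tcp_pos: [0.5196, 0.0303, 0.1097]
ee_rot: [[-0.979, 0.203, -0.0], [0.203, 0.979, -0.0], [0.0, -0.0, -1.0]]
wrist_force: [-0.2, 0.4, -2.4]
gripper_width: 0.159
gripper_force: 30.0
```

Emit:
drive_tool --rows '[{"tx":0,"ty":0,"tz":0.1,"ax":0,"ay":0,"az":0,"claw":0.5},{"tx":0,"ty":0,"tz":0.1,"ax":0,"ay":0,"az":0,"claw":0.5},{"tx":0,"ty":0,"tz":0,"ax":0,"ay":0,"az":0,"claw":0.5},{"tx":0,"ty":0,"tz":0,"ax":0,"ay":0,"az":0,"claw":0.5}]'

```text
time_s: 18.17
tcp_pos: [0.5197, 0.0303, 0.1079]
ee_rot: [[-0.979, 0.203, -0.0], [0.203, 0.979, -0.0], [0.0, -0.0, -1.0]]
wrist_force: [0.1, -0.1, -0.9]
gripper_width: 0.16
gripper_force: 30.0
```

Emit:
drive_tool --rows '[{"tx":0,"ty":0,"tz":0.1,"ax":0,"ay":0,"az":0,"claw":0.5},{"tx":0,"ty":0,"tz":0,"ax":0,"ay":0,"az":0,"claw":0.5},{"tx":0,"ty":0,"tz":0,"ax":0,"ay":0,"az":0,"claw":0.5}]'

```text
time_s: 18.42
tcp_pos: [0.5199, 0.0303, 0.107]
ee_rot: [[-0.979, 0.203, 0.0], [0.203, 0.979, -0.0], [-0.0, 0.0, -1.0]]
wrist_force: [-0.5, -0.8, -1.6]
gripper_width: 0.155
gripper_force: 30.0
```

Emit:
drive_tool --rows '[{"tx":0,"ty":0,"tz":0.1,"ax":0,"ay":0,"az":0,"claw":0.5},{"tx":0,"ty":0,"tz":0,"ax":0,"ay":0,"az":0,"claw":0.5},{"tx":0,"ty":0,"tz":0,"ax":0,"ay":0,"az":0,"claw":0.5}]'

```text
time_s: 18.67
tcp_pos: [0.52, 0.0302, 0.1062]
ee_rot: [[-0.979, 0.203, 0.0], [0.203, 0.979, -0.0], [-0.0, 0.0, -1.0]]
wrist_force: [0.3, -1.2, 0.5]
gripper_width: 0.155
gripper_force: 30.0
```

```bash
python3 gap.py | sed -n '1p;7,14p'
```

```text
18.6667 [0.51997205 0.03024602 0.10617737] [ 0.3 -1.2  0.5] [-0.34 -0.01 -0.  ]
165 (245.8, -1, -5.6) (249.2, -1, -3.5) (259.5, 1, 3.0) (274.1, 1, 12.1)
170 (233.4, -1, -13.4) (249.1, -1, -3.5) (259.6, 1, 3.1) (275.8, 1, 13.2)
175 (232.1, 1, -14.3) (248.6, -1, -3.9) (260.0, 1, 3.3) (278.4, -1, 15.0) (284.1, 1, 18.5)
180 (230.9, 1, -15.1) (248.1, -1, -4.2) (260.8, 1, 3.9) (279.2, -1, 15.5) (284.1, 1, 18.6)
185 (226.7, 1, -17.8) (231.3, 1, -14.9) (248.2, -1, -4.2) (260.8, 1, 3.9) (284.4, -1, 18.9)
190 (230.9, 1, -15.2) (248.2, -1, -4.2) (252.3, 1, -1.5) (256.7, -1, 1.3) (260.8, 1, 3.9) (282.2, -1, 17.6)
195 (226.6, 1, -18.1) (231.3, 1, -15.0) (237.7, -1, -10.9) (248.0, -1, -4.3) (251.2, 1, -2.3) (257.6, -1, 1.9) (261.0, 1, 4.1) (284.3, -1, 19.0)
200 (231.0, 1, -15.3) (247.7, -1, -4.5) (250.3, 1, -2.8) (261.1, 1, 4.2) (282.1, -1, 17.7)
```

Contact has begun: Fz rose from −1.6 to +0.5 N and the casting's face has moved back by about 0.5 mm. I'll go on gently.

Emit:
drive_tool --rows '[{"tx":0,"ty":0,"tz":0.1,"ax":0,"ay":0,"az":0,"claw":0.5},{"tx":0,"ty":0,"tz":0,"ax":0,"ay":0,"az":0,"claw":0.5},{"tx":0,"ty":0,"tz":0,"ax":0,"ay":0,"az":0,"claw":0.5}]'

```text
time_s: 18.97
tcp_pos: [0.5201, 0.0302, 0.1054]
ee_rot: [[-0.979, 0.203, 0.001], [0.203, 0.979, -0.0], [-0.001, 0.0, -1.0]]
wrist_force: [-0.3, -1.2, 4.1]
gripper_width: 0.157
gripper_force: 30.0
```

Emit:
drive_tool --rows '[{"tx":0,"ty":0,"tz":0.1,"ax":0,"ay":0,"az":0,"claw":0.5},{"tx":0,"ty":0,"tz":0,"ax":0,"ay":0,"az":0,"claw":0.5},{"tx":0,"ty":0,"tz":0,"ax":0,"ay":0,"az":0,"claw":0.5}]'

```text
time_s: 19.22
tcp_pos: [0.5202, 0.0302, 0.1048]
ee_rot: [[-0.979, 0.202, 0.001], [0.202, 0.979, -0.0], [-0.001, 0.0, -1.0]]
wrist_force: [-0.8, -0.8, 6.4]
gripper_width: 0.157
gripper_force: 30.0
```

```bash
python3 gap.py | sed -n '1p;9,11p'
```

```text
19.2167 [0.52023578 0.03021722 0.10483004] [-0.8 -0.8  6.4] [-0.51  0.37 -0.03]
175 (231.8, 1, -14.4) (248.5, -1, -3.9) (260.0, 1, 3.3) (278.0, -1, 14.6) (284.5, 1, 18.7)
180 (230.6, 1, -15.2) (248.1, -1, -4.2) (260.8, 1, 3.8) (279.5, -1, 15.6) (284.2, 1, 18.6)
185 (226.7, 1, -17.7) (248.2, -1, -4.1) (260.4, 1, 3.6) (263.1, 1, 5.3) (284.4, -1, 18.8)
```

Emit:
drive_tool --rows '[{"tx":0,"ty":0,"tz":0,"ax":0,"ay":0,"az":0,"claw":0.5},{"tx":0,"ty":0,"tz":0,"ax":0,"ay":0,"az":0,"claw":0.5},{"tx":0,"ty":0,"tz":0,"ax":0,"ay":0,"az":0,"claw":0.5},{"tx":0,"ty":0,"tz":0,"ax":0,"ay":0,"az":0,"claw":0.5},{"tx":0,"ty":0,"tz":0,"ax":0,"ay":0,"az":0,"claw":0.5},{"tx":0,"ty":0,"tz":0,"ax":0,"ay":0,"az":0,"claw":0.5}]'

```text
time_s: 19.77
tcp_pos: [0.5202, 0.0302, 0.1048]
ee_rot: [[-0.979, 0.202, 0.001], [0.202, 0.979, -0.0], [-0.001, 0.0, -1.0]]
wrist_force: [-1.2, -2.1, 6.0]
gripper_width: 0.157
gripper_force: 30.0
```

The push holds steady at about 6 N, so the feeler is snug. I'll hand in.

```bash
python3 -c "
from station import *
print(finish_job())"
```

```text
the job is handed in; nothing more can be done
None
```

I handed the job in at about 20 s with the T-footed casting home in the nest and the feeler still gripped, snug between the flanges about 49 mm down at a steady push of about 6 N; the hand-in returned no verdict.

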